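# Set out pipe stubs on their base plates for tacking

### The arm

A 6-joint arm with a two-finger parallel gripper is mounted at the origin on the work surface. World frame = base frame: x ahead of the robot, y to its left, z up, the work surface at z = 0. Lengths are in m, angles in rad, forces in N, time in s.
With the tool pointing down it reaches from about 0.35 to 0.975 m from the base axis. Payload 4.9 kg.
Tool frame: the origin (TCP) lies between the finger pads; the fingertips stand 17 mm ahead of it and the grasp point (between the pads) lies 2 mm behind it; z points along the fingers, y is the direction in which the jaws open and shut (so a half turn about z gives the same grasp; the last joint's range is limited). The gripper opens to 85 mm and grips with 20 to 120 N. Pads are 22 mm wide; open, the fingers measure 114 mm over their backs; the gripper's body (76 mm by 85 mm) begins 54 mm behind the grasp point. The pads swing forward as they close: fully open they stand 13 mm farther back than shut.
Start: joints at [1.007, 0.053, 1.613, -0, 1.476, -0.119], TCP at [0.269, 0.564, 0.248] pointing down, gripper open.
Joint ranges: [-3.01, 3.01], [-1.01, 2.22], [0.06, 2.58], [-1.02, 4.17], [0.09, 2.62], [-3.14, 3.14]. Speed limits (rad/s): [2.57, 2.57, 3.14, 3.14, 3.14, 3.14].

### API

Orientations are given as a unit quaternion [w, x, y, z].
In Python, from plant import state, grab_frame, camera_model, job_done, find_in, silhouettes, landmark_of gives the robot as it stands.
- The arm moves only by the shell command python3 -m crank 'ROWS'. ROWS is JSON, a list of rows, each an object with "angular": the turn, a rotation vector about the tool's x, y, z each as a share of 5 degrees, from -1 to 1, a list of three; "delta_pos": the shift along the tool's x, y, z each as a share of 3 cm, from -1 to 1, a list of three; "gripper": the opening, from 0 (shut) to 1 (fully open). In form: [{"angular": [ax, ay, az], "delta_pos": [tx, ty, tz], "gripper": gripper}, ...]. A call has 1 to 12 rows; each row shifts and turns the commanded pose from where the row before left it, along the tool's axes as they then stand; what a row does not reach is not made up. A row lasts 1/8 s, in which the tool goes at most 62.5 mm and 10.7 degrees, less where a joint would pass 70% of its speed; a pose out of reach is approached as far as the arm can. A call with a number of a shift or a turn outside -1 to 1 is refused whole. A call with a gripper value outside its range is refused whole. The fingers move at their own pace and stop on an object; the grip force is fixed at half the most. Time passes only in rows, so rows that do not move let the fingers close. It gives the time, the measured TCP pose, the force and the opening at its end, in the units of the state.
- state(): the state, without advancing time (a new reading comes with each control period).
- grab_frame(name): name is "side" or "top"; returns the picture (420x560x3 uint8, red, green, blue); there is no depth.
- camera_model(name): a dict with "camera_matrix" (3x3 intrinsics, pixels), "rvec" (rotation vector, rad) and "tvec" (3), from world to camera coordinates, as OpenCV has them. Camera axes: x right, y down, z forward; pixel columns grow to the right and rows downward; lengths in m; the calibration is good to about 2 mm. A picture is of the moment at which its call begins. camera_model takes no time and is no camera call.
- job_done(): hands the job in, once; it reports no verdict.
Trained networks look in the newest picture that a camera, given by its name, has taken for a name from the list of things; names that differ only in an ending like _2 or _b are one class to them, and where a whole thing is asked for, a point or a joint stands for the part that bears it (a point fixed in the world has none). Each returns a list of dicts, best first, with "conf" (0 to 1); they miss things now and then, are a little off and sometimes report something else, mostly with a low value. They report only what shows in the picture. A call takes as long as a camera call. They do not tell look-alikes from the thing itself.
- find_in(camera, target): "bbox" ([left, top, right, bottom] in pixels, round what is visible of it).
- silhouettes(camera, target): "mask" (420x560 bool, what is visible of it) and "bbox" ([left, top, right, bottom] in pixels, round what is visible of it).
- landmark_of(camera, target): "pixel" ([column, row] in pixels: a listed point, or the origin of a listed thing).
The state is a dict: "time": time; "joint_pos": joint angles; "joint_vel": joint speeds; "joint_efforts": joint torques, N m; "tool_pos": TCP position; "tool_rot": TCP orientation; "contact_force": force on the tool from outside, world axes, zero at the start; "ft_torque": the same for the moment, N m; "gripper_width": opening from 0.0 (shut) to 1.0 (fully open).
Only numpy, scipy, OpenCV 4.12 (cv2) and the standard library are available. Lean on these libraries where they do the work, as an engineer would, in place of code of your own. Each camera call takes 0.05 s, during which the arm holds its last target.

### The job

Get the post feet ready for tack welding: pick out the four round pipe stubs and stand each one upright, painted end up, centred on the base plate whose painted circle has the pipe's colour. Leave the two square tube offcuts where they are, whatever their colour.

Things in the scene. Friction and masses are not known exactly. Their poses are not given: they have to be found in the camera images.
- pipe_red: loose stub of round steel pipe standing on end, outer diameter 48 mm, wall 4 mm, 70 mm high, about 300 g; lower half bare steel, upper 32 mm and rim painted red. Origin: centre of its lower end; z up along the pipe axis
- pipe_yellow: loose stub of round steel pipe standing on end, outer diameter 42 mm, wall 4 mm, 70 mm high, about 260 g; lower half bare steel, upper 32 mm and rim painted yellow. Origin: centre of its lower end; z up along the pipe axis
- pipe_blue: loose stub of round steel pipe standing on end, outer diameter 34 mm, wall 4 mm, 70 mm high, about 200 g; lower half bare steel, upper 32 mm and rim painted blue. Origin: centre of its lower end; z up along the pipe axis
- pipe_green: loose stub of round steel pipe standing on end, outer diameter 28 mm, wall 4 mm, 70 mm high, about 160 g; lower half bare steel, upper 32 mm and rim painted green. Origin: centre of its lower end; z up along the pipe axis
- plate_red: square steel base plate fixed flat to the table, 80 x 80 mm, 8 mm thick, a small dark bolt hole at each corner, with a painted red circle around its centre (42 mm inside, 58 mm outside diameter). Origin: centre of its underside, at table height, so its top face is 8 mm above; z up, x and y along the edges
- plate_yellow: square steel base plate fixed flat to the table, 80 x 80 mm, 8 mm thick, a small dark bolt hole at each corner, with a painted yellow circle around its centre (36 mm inside, 52 mm outside diameter). Origin: centre of its underside, at table height, so its top face is 8 mm above; z up, x and y along the edges
- plate_blue: square steel base plate fixed flat to the table, 80 x 80 mm, 8 mm thick, a small dark bolt hole at each corner, with a painted blue circle around its centre (28 mm inside, 44 mm outside diameter). Origin: centre of its underside, at table height, so its top face is 8 mm above; z up, x and y along the edges
- plate_green: square steel base plate fixed flat to the table, 80 x 80 mm, 8 mm thick, a small dark bolt hole at each corner, with a painted green circle around its centre (22 mm inside, 38 mm outside diameter). Origin: centre of its underside, at table height, so its top face is 8 mm above; z up, x and y along the edges
- square_red: loose offcut of square steel tube standing on end, 40 x 40 mm, wall 4 mm, 60 mm high, 260 g, upper 26 mm painted red; not part of the job, to be left where it is. Origin: centre of its lower end; z up
- square_blue: loose offcut of square steel tube standing on end, 40 x 40 mm, wall 4 mm, 60 mm high, 260 g, upper 26 mm painted blue; not part of the job, to be left where it is. Origin: centre of its lower end; z up
Things that resemble listed ones, but are neither listed nor needed, are in the scene too. Leave any brown, pink or purple look-alike of the plate_yellow alone.

How it is judged:
At the end, for the whole second after the job is handed in: Each round pipe stub stands upright (axis within 0.1 rad of vertical) at rest on the top face of the plate of its own colour, its axis within 10 mm of the plate's centre; all four at once, released. The two square offcuts are still within 25 mm of where they began (horizontal distance between pipe_red and plate_red below 0.01 m and z of pipe_red in the frame of plate_red between 0.005 and 0.012 m and angle between each of pipe_red, pipe_yellow, pipe_blue, pipe_green's own z axis and vertical below 0.1 rad and linear speed of each of pipe_red, pipe_yellow, pipe_blue, pipe_green below 0.02 m/s and horizontal distance between pipe_yellow and plate_yellow below 0.01 m and z of pipe_yellow in the frame of plate_yellow between 0.005 and 0.012 m and horizontal distance between pipe_blue and plate_blue below 0.01 m and z of pipe_blue in the frame of plate_blue between 0.005 and 0.012 m and horizontal distance between pipe_green and plate_green below 0.01 m and z of pipe_green in the frame of plate_green between 0.005 and 0.012 m and distance of each of square_red, square_blue from where it was at the start of the episode below 0.025 m); the robot touches nothing.
It fails at once if the square offcut painted red is moved more than 25 mm (distance of square_red from where it was at the start of the episode above 0.025 m).
It fails at once if the square offcut painted blue is moved more than 25 mm (distance of square_blue from where it was at the start of the episode above 0.025 m).
It also fails if it takes over 109 s, if anything falls off the work surface, if the arm or the gripper's body presses on something with over 40 N, if the wrist force passes 120 N, or if a joint passes its speed limit or range.

## Working session

There is one attempt and no reset: what is moved stays moved. The work goes in short steps, Python scripts to look and compute and a shell command to move; the robot and the scene stay as the last step left them, time stands still between calls to the robot, and variables do not carry over. Pictures are saved under pics/ and viewed, and the job is handed in when it is done.

```bash
mkdir -p pics; ls
python3 - <<'E'
from plant import *
import cv2
s=state();print(s)
for n in("top","side"):
    im=grab_frame(n);cv2.imwrite(f"pics/{n}0.png",im[:,:,::-1]);print(n,camera_model(n))
E
```

```text
pics
{'time': 0.0, 'joint_pos': array([ 1.00699383e+00,  5.33701640e-02,  1.61428983e+00, -6.12524363e-06,
        1.47598975e+00, -1.18985502e-01]), 'joint_vel': array([ 0.00274247, -0.00232223,  0.00124415,  0.00111419,  0.00068608,
        0.00046557]), 'joint_efforts': array([ 4.47241136e-04, -3.93680799e+01, -3.70176065e+01, -8.76979061e-05,
        7.14158843e-03,  7.65622701e-06]), 'tool_pos': array([0.26861153, 0.56368717, 0.24705722]), 'tool_rot': array([-3.41483650e-04,  2.20579030e-01,  9.75368563e-01, -9.70202733e-04]), 'contact_force': array([-0.95071121,  0.52210902, -0.40797838]), 'ft_torque': array([-0.00309769, -0.0105141 , -0.01545951]), 'gripper_width': 0.998287108167964}
top {'camera_matrix': array([[424.69138913,   0.        , 280.19762925],
       [  0.        , 424.69138913, 202.92656182],
       [  0.        ,   0.        ,   1.        ]]), 'rvec': array([ 2.03852702, -2.19159788,  0.22217796]), 'tvec': array([0.04324336, 0.60430685, 0.9257028 ])}
side {'camera_matrix': array([[459.18248841,   0.        , 271.02409985],
       [  0.        , 459.18248841, 210.06613707],
       [  0.        ,   0.        ,   1.        ]]), 'rvec': array([ 2.26128712, -0.77209598,  0.33937896]), 'tvec': array([-0.4881404 ,  0.28746212,  0.9040257 ])}
```

View pics/top0.png

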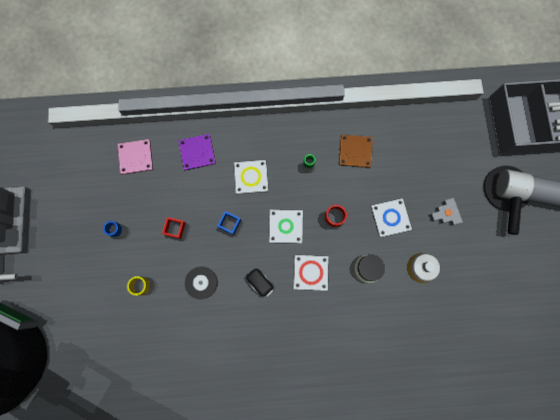

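View pics/side0.png

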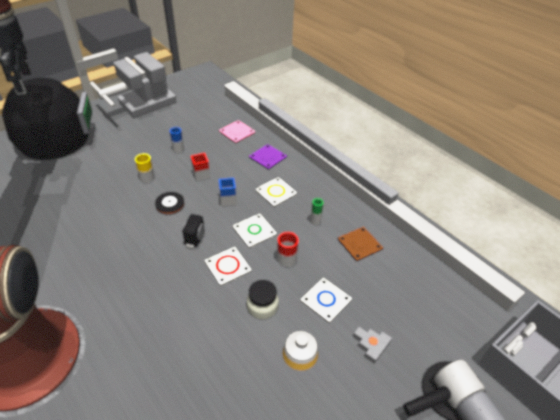

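```bash
cat > h.py <<'E'
import numpy as np, cv2
from plant import *
CM={n:camera_model(n) for n in("top","side")}
def ray(n,px):
    c=CM[n];R,_=cv2.Rodrigues(c["rvec"]);K=c["camera_matrix"]
    d=R.T@np.linalg.solve(K,np.array([px[0],px[1],1.]));o=-R.T@np.array(c["tvec"]).ravel();return o,d
def on_z(n,px,z):
    o,d=ray(n,px);return (o+d*(z-o[2])/d[2])
def proj(n,p):
    c=CM[n];q,_=cv2.projectPoints(np.array([p],float),c["rvec"],np.array(c["tvec"]),c["camera_matrix"],None);return q.ravel()
E
python3 - <<'E'
from h import *
print("base",proj("top",[0,0,0]),proj("top",[.27,.56,0]),proj("top",[.5,0,0]))
for n in("top","side"): grab_frame(n)
for t in ["pipe_red","pipe_yellow","pipe_blue","pipe_green","square_red","square_blue"]+["plate_"+c for c in("red","yellow","blue","green")]:
    z=.008 if 'plate' in t else 0
    for n in("top","side"):
        print(t,n,[(np.round(r['pixel'],1).tolist(),round(r['conf'],2),np.round(on_z(n,r['pixel'],z if 'plate' not in t else 0)[:2],4).tolist()) for r in landmark_of(n,t)[:3]])
E
```

```text
base [300.03670142 480.1687999 ] [ 46.8379052  368.90452421] [283.17878738 250.88813911]
pipe_red top [([330.2, 219.7], 0.82, [0.5678, -0.1207])]
pipe_red side [([288.6, 257.5], 0.71, [0.5741, -0.1266])]
pipe_yellow top [([144.1, 285.9], 0.58, [0.441, 0.3362]), ([251.4, 177.3], 0.26, [0.6893, 0.0659])]
pipe_yellow side [([148.9, 177.2], 0.66, [0.4461, 0.3301])]
pipe_blue top [([122.0, 231.7], 0.54, [0.5751, 0.3891]), ([142.6, 286.0], 0.31, [0.441, 0.3398])]
pipe_blue side [([179.7, 148.9], 0.58, [0.5792, 0.39])]
pipe_green top []
pipe_green side [([326.2, 300.5], 0.73, [0.563, -0.2693]), ([313.5, 221.9], 0.5, [0.6987, -0.076])]
square_red top [([176.1, 229.5], 0.89, [0.5709, 0.2572]), ([253.9, 176.7], 0.18, [0.6904, 0.0596])]
square_red side [([198.9, 171.5], 0.81, [0.5701, 0.2673])]
square_blue top [([230.7, 228.2], 0.55, [0.5645, 0.1239])]
square_blue side [([229.0, 200.3], 0.78, [0.5718, 0.1192])]
plate_red top [([311.3, 275.2], 0.96, [0.4373, -0.0628])]
plate_red side [([228.5, 266.9], 0.97, [0.4452, -0.0634])]
plate_yellow top [([199.3, 149.5], 0.95, [0.7718, 0.1937]), ([252.4, 180.5], 0.81, [0.6808, 0.0639]), ([354.1, 152.7], 0.8, [0.7347, -0.1976])]
plate_yellow side [([356.7, 242.2], 0.86, [0.7377, -0.1912]), ([237.7, 131.1], 0.78, [0.7699, 0.36]), ([275.1, 187.0], 0.72, [0.7023, 0.0862])]
plate_blue top [([388.9, 217.6], 0.58, [0.5626, -0.2649]), ([252.8, 179.2], 0.29, [0.6841, 0.0627])]
plate_blue side [([325.2, 301.3], 0.88, [0.5599, -0.2694]), ([226.1, 265.2], 0.19, [0.4436, -0.0559])]
plate_green top [([282.0, 225.3], 0.76, [0.5625, -0.0017])]
plate_green side [([258.3, 230.6], 0.95, [0.5686, -0.0146]), ([226.3, 264.9], 0.17, [0.4444, -0.0554])]
```

```bash
cat >> h.py <<'E'
from scipy.optimize import least_squares
def cmask(im,col,box=None):
    h=cv2.cvtColor(im,cv2.COLOR_RGB2HSV).astype(int);H,S,V=h[...,0],h[...,1],h[...,2]
    k=(S>110)&(V>50)
    k&={'red':(H<6)|(H>174),'yellow':(H>22)&(H<36),'blue':(H>100)&(H<125),'green':(H>50)&(H<90)}[col]
    return k.astype(np.uint8)
def blobs(k,mn=25):
    n,l,st,c=cv2.connectedComponentsWithStats(k,connectivity=8)
    return [(c[i],st[i],(l==i)) for i in range(1,n) if st[i][4]>=mn]
def hullc(pts):
    h=cv2.convexHull(pts.astype(np.float32));m=cv2.moments(h);return np.array([m['m10']/m['m00'],m['m01']/m['m00']]),m['m00']
def model_c(n,x,y,r,z0,z1):
    a=np.linspace(0,2*np.pi,64,endpoint=False)
    P=np.concatenate([np.c_[x+r*np.cos(a),y+r*np.sin(a),0*a+z] for z in(z0,z1)])
    c=CM[n];q,_=cv2.projectPoints(P,c["rvec"],np.array(c["tvec"]),c["camera_matrix"],None);return hullc(q[:,0])
def fit(n,blob,r,z0,z1):
    v,u=np.nonzero(blob);c,A=hullc(np.c_[u,v]);g=on_z(n,c,(z0+z1)/2)[:2]
    s=least_squares(lambda p:model_c(n,p[0],p[1],r,z0,z1)[0]-c,g,diff_step=1e-4)
    return s.x,A,model_c(n,*s.x,r,z0,z1)[1]
R={'red':.024,'yellow':.021,'blue':.017,'green':.014}
RC={'red':.029,'yellow':.026,'blue':.022,'green':.019}
E
python3 - <<'E'
from h import *
for n in("top","side"):
    im=grab_frame(n)
    for c in R:
        for ce,st,b in blobs(cmask(im,c)):
            if not(90<ce[0]<420 and 100<ce[1]<330): continue
            p=fit(n,b,R[c],.038,.07);q=fit(n,b,RC[c],.008,.008);s=fit(n,b,.024,.034,.06)
            print(n,c,ce.round(1),st,"pipe",p[0].round(4),round(p[2]/p[1],2),"plate",q[0].round(4),round(q[2]/q[1],2),"sq",s[0].round(4))
E
```

```text
top red [335.7 215.2] [325 205  22  22 216] pipe [ 0.5685 -0.1265] 1.08 plate [ 0.5766 -0.1334] 1.21 sq [ 0.5697 -0.1276]
top red [173.3 227.5] [162 217  24  22 243] pipe [0.5671 0.2498] 1.17 plate [0.5751 0.2615] 1.25 sq [0.5683 0.2516]
top red [310.7 272.5] [299 261  24  24 162] pipe [ 0.442  -0.0573] 0.92 plate [ 0.444  -0.0611] 1.14 sq [ 0.4423 -0.0579]
top yellow [250.7 176. ] [241 167  20  19 142] pipe [0.6772 0.0649] 1.06 plate [0.6906 0.0675] 1.16 sq [0.6793 0.0653]
top yellow [137.8 285.4] [127 276  23  20 262] pipe [0.4412 0.3325] 1.06 plate [0.4429 0.3482] 1.12 sq [0.4415 0.3349]
top blue [391. 217.] [383 209  18  17 131] pipe [ 0.5553 -0.2555] 1.04 plate [ 0.5626 -0.2686] 1.15 sq [ 0.5564 -0.2575]
top blue [228.9 222.2] [217 211  24  24 220] pipe [0.5701 0.1215] 0.61 plate [0.5782 0.1269] 0.75 sq [0.5713 0.1222]
top blue [111.9 228.5] [103 221  19  16 209] pipe [0.575  0.3921] 1.13 plate [0.5832 0.4105] 1.14 sq [0.5762 0.3948]
top green [309.4 159.6] [304 154  12  12  79] pipe [ 0.7078 -0.078 ] 1.48 plate [ 0.7225 -0.0823] 1.68 sq [ 0.71   -0.0786]
top green [285.5 225.8]
[... 365 characters left out ...]
16 256  24  18  86] pipe [ 0.4254 -0.0923] 1.6 plate [ 0.444  -0.0609] 1.26 sq [ 0.4283 -0.0875]
side yellow [143.  161.8] [135 153  17  19 253] pipe [0.4415 0.3348] 1.13 plate [0.4609 0.3907] 0.69 sq [0.4445 0.3434]
side blue [175.4 133.7] [170 127  11  15 137] pipe [0.5754 0.3952] 1.43 plate [0.6025 0.4545] 0.8 sq [0.5797 0.4043]
side blue [226.8 186.2] [219 178  17  18 262] pipe [0.5673 0.1177] 0.87 plate [0.594  0.1611] 0.56 sq [0.5715 0.1244]
side blue [325.7 298.9] [317 291  18  15  64] pipe [ 0.5371 -0.2874] 1.69 plate [ 0.5622 -0.2673] 1.39 sq [ 0.541  -0.2842]
side green [317.1 205.3] [313 199  10  15 124] pipe [ 0.7058 -0.0749] 1.62 plate [ 0.7405 -0.0426] 1.07 sq [ 0.7112 -0.0698]
```

Run:
```python
from h import *
im=grab_frame("top");cv2.imwrite("pics/crop1.png",cv2.resize(im[125:310,90:440],None,fx=2.2,fy=2.2,interpolation=cv2.INTER_CUBIC)[:,:,::-1])
for nm,px in dict(jar=(370,268),bot=(425,267),mouse=(260,283),disc=(201,283)).items(): print(nm,on_z("top",px,.03)[:2].round(3))
print(proj("side",on_z("top",(370,268),.06)),proj("side",on_z("top",(425,267),.08)))
```

```text
jar [ 0.443 -0.198]
bot [ 0.436 -0.326]
mouse [0.427 0.059]
disc [0.437 0.195]
[260.90669536 289.28183711] [295.25448078 326.04596026]
```

View pics/crop1.png

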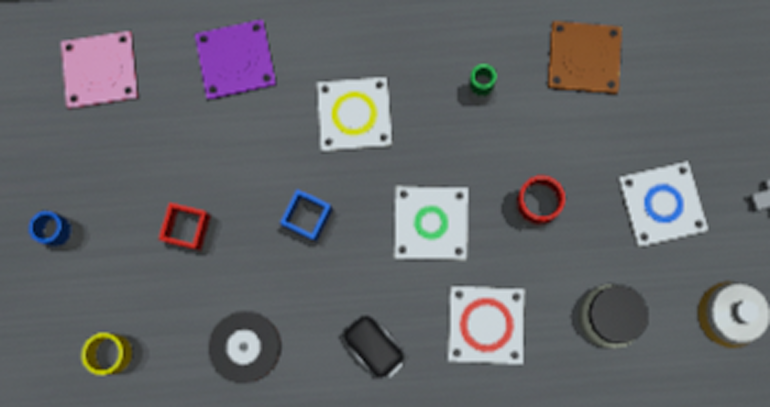

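Candidates, in the top picture:
- **Red:** round pipe (336,215), square tube (173,228), plate circle (311,272).
- **Blue:** round pipe (112,229), square tube (229,222), plate circle (391,217).
- **Yellow:** pipe (138,285), plate circle (251,176). The pink (135,157), purple (197,152) and brown (356,151) plates are look-alikes.
- **Green:** pipe (309,160), plate circle (286,226).

The crop confirms round rims on the four pipes and square rims on the two tubes. First I turn the jaws so they open along world y.

```bash
python3 -m crank '[{"angular":[0,0,-1],"delta_pos":[0,0,0],"gripper":1},{"angular":[0,0,-1],"delta_pos":[0,0,0],"gripper":1},{"angular":[0,0,-1],"delta_pos":[0,0,0],"gripper":1},{"angular":[0,0,-1],"delta_pos":[0,0,0],"gripper":1},{"angular":[0,0,-1],"delta_pos":[0,0,0],"gripper":1},{"angular":[0,0,-0.1],"delta_pos":[0,0,0],"gripper":1},{"angular":[0,0,0],"delta_pos":[0,0,0],"gripper":1}]'
cat > go.py <<'E'
import sys
from h import *
from scipy.spatial.transform import Rotation as Ro
s=state();q=s["tool_rot"];M=Ro.from_quat([q[1],q[2],q[3],q[0]]).as_matrix()
t=np.array([float(a) for a in sys.argv[1:4]])
print("t",round(s["time"],2),"pos",s["tool_pos"].round(4),"F",s["contact_force"].round(1),"w",round(s["gripper_width"],3))
print("x axis",M[:,0].round(3),"z",M[:,2].round(3),"units needed (x,y,z of 3cm):",(M.T@(t-s["tool_pos"])/.03).round(3))
E
python3 go.py .4414 .3337 .16
```

```text
time: 2.22
tool_pos: [0.2689, 0.5642, 0.2483]
tool_rot: [0.0, 0.0, 1.0, 0.0]
contact_force: [0.5, -0.5, -0.3]
gripper_width: 0.996
t 2.23 pos [0.2689 0.5642 0.2483] F [ 0.5 -0.5 -0.3] w 0.996
x axis [-1.     0.001 -0.   ] z [ 0.  0. -1.] units needed (x,y,z of 3cm): [-5.756 -7.678  2.944]
```

```bash
python3 -m crank '[{"angular":[0,0,0],"delta_pos":[-0.72,-0.96,0],"gripper":1},{"angular":[0,0,0],"delta_pos":[-0.72,-0.96,0],"gripper":1},{"angular":[0,0,0],"delta_pos":[-0.72,-0.96,0],"gripper":1},{"angular":[0,0,0],"delta_pos":[-0.72,-0.96,0],"gripper":1},{"angular":[0,0,0],"delta_pos":[-0.72,-0.96,0.73],"gripper":1},{"angular":[0,0,0],"delta_pos":[-0.72,-0.96,0.73],"gripper":1},{"angular":[0,0,0],"delta_pos":[-0.72,-0.96,0.73],"gripper":1},{"angular":[0,0,0],"delta_pos":[-0.72,-0.96,0.73],"gripper":1},{"angular":[0,0,0],"delta_pos":[0,0,0],"gripper":1},{"angular":[0,0,0],"delta_pos":[0,0,0],"gripper":1}]'
python3 go.py .4414 .3337 .045
```

```text
time: 3.48
tool_pos: [0.4419, 0.3342, 0.1612]
tool_rot: [0.0, 0.0, 1.0, 0.0]
contact_force: [-0.5, 0.8, 1.5]
gripper_width: 1.0
t 3.48 pos [0.4419 0.3342 0.1612] F [-0.5  0.8  1.5] w 1.0
x axis [-1.  0. -0.] z [ 0.     0.001 -1.   ] units needed (x,y,z of 3cm): [ 0.016 -0.019  3.873]
```

```bash
python3 -m crank '[{"angular":[0,0,0],"delta_pos":[0,0,1],"gripper":1},{"angular":[0,0,0],"delta_pos":[0,0,1],"gripper":1},{"angular":[0,0,0],"delta_pos":[0,0,1],"gripper":1},{"angular":[0,0,0],"delta_pos":[0,0,0.86],"gripper":1},{"angular":[0,0,0],"delta_pos":[0,0,0],"gripper":1},{"angular":[0,0,0],"delta_pos":[0,0,0],"gripper":0},{"angular":[0,0,0],"delta_pos":[0,0,0],"gripper":0},{"angular":[0,0,0],"delta_pos":[0,0,0],"gripper":0},{"angular":[0,0,0],"delta_pos":[0,0,0],"gripper":0},{"angular":[0,0,0],"delta_pos":[0,0,0],"gripper":0},{"angular":[0,0,0],"delta_pos":[0,0,0],"gripper":0}]'
python3 go.py .4414 .3337 .17
```

```text
time: 4.85
tool_pos: [0.443, 0.3343, 0.047]
tool_rot: [0.001, -0.0, 1.0, 0.001]
contact_force: [-0.5, -2.1, 5.3]
gripper_width: 0.484
t 4.85 pos [0.443  0.3343 0.047 ] F [-0.5 -2.1  5.3] w 0.484
x axis [-1.    -0.    -0.003] z [ 0.003  0.001 -1.   ] units needed (x,y,z of 3cm): [ 0.043 -0.017 -4.1  ]
```

```bash
python3 -m crank '[{"angular":[0,0,0],"delta_pos":[0,0,-0.5],"gripper":0},{"angular":[0,0,0],"delta_pos":[0,0,-1],"gripper":0},{"angular":[0,0,0],"delta_pos":[0,0,-1],"gripper":0},{"angular":[0,0,0],"delta_pos":[0,0,-1],"gripper":0},{"angular":[0,0,0],"delta_pos":[0,0,-0.5],"gripper":0},{"angular":[0,0,0],"delta_pos":[-0.3,-0.3,0],"gripper":0}]'
python3 go.py .692 .0675 .16
python3 - <<'E'
from h import *
im=grab_frame("side");cv2.imwrite("pics/y1.png",cv2.resize(im[50:330,40:440],None,fx=2,fy=2)[:,:,::-1])
E
```

```text
time: 5.6
tool_pos: [0.4512, 0.3252, 0.1662]
tool_rot: [0.001, -0.001, 1.0, 0.001]
contact_force: [0.3, -0.5, -3.0]
gripper_width: 0.482
t 5.6 pos [0.4512 0.3252 0.1662] F [ 0.3 -0.5 -3. ] w 0.482
x axis [-1.    -0.002 -0.002] z [ 0.002  0.001 -1.   ] units needed (x,y,z of 3cm): [-8.011 -8.601  0.212]
```

View pics/y1.png

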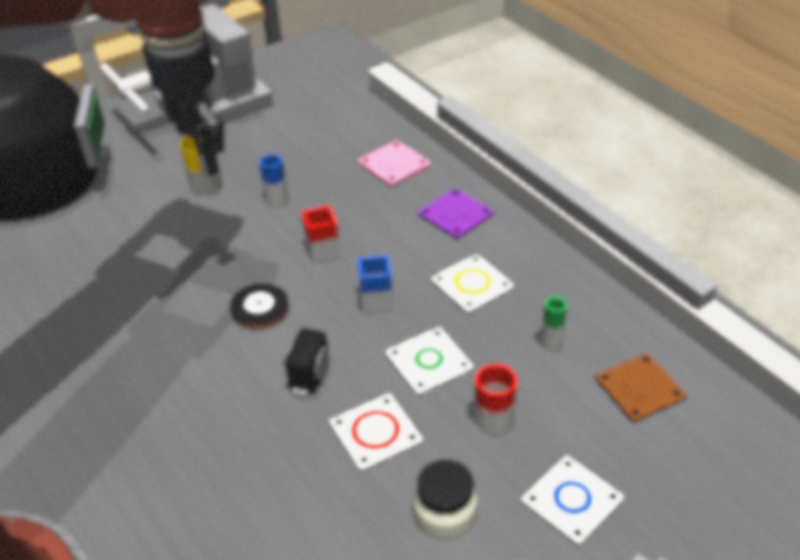

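The yellow pipe is held upright in the jaws, at about (200,170) in the crop. Next I carry it to the yellow plate.

```bash
python3 -m crank '[{"angular":[0,0,0],"delta_pos":[-0.8,-0.86,0],"gripper":0},{"angular":[0,0,0],"delta_pos":[-0.8,-0.86,0],"gripper":0},{"angular":[0,0,0],"delta_pos":[-0.8,-0.86,0],"gripper":0},{"angular":[0,0,0],"delta_pos":[-0.8,-0.86,0],"gripper":0},{"angular":[0,0,0],"delta_pos":[-0.8,-0.86,0],"gripper":0},{"angular":[0,0,0],"delta_pos":[-0.8,-0.86,0],"gripper":0},{"angular":[0,0,0],"delta_pos":[-0.8,-0.86,0],"gripper":0},{"angular":[0,0,0],"delta_pos":[-0.8,-0.86,0],"gripper":0},{"angular":[0,0,0],"delta_pos":[-0.8,-0.86,0],"gripper":0},{"angular":[0,0,0],"delta_pos":[-0.8,-0.86,0],"gripper":0},{"angular":[0,0,0],"delta_pos":[0,0,0],"gripper":0},{"angular":[0,0,0],"delta_pos":[0,0,0],"gripper":0}]'
python3 go.py .692 .0675 .056
```

```text
time: 7.15
tool_pos: [0.6898, 0.0667, 0.1627]
tool_rot: [-0.002, 0.0, 1.0, 0.0]
contact_force: [0.4, 0.5, -2.5]
gripper_width: 0.479
t 7.15 pos [0.6898 0.0667 0.1627] F [ 0.4  0.5 -2.5] w 0.479
x axis [-1.     0.     0.004] z [-0.004  0.    -1.   ] units needed (x,y,z of 3cm): [-0.087  0.027  3.557]
```

```bash
python3 -m crank '[{"angular":[0,0,0],"delta_pos":[-0.07,0.03,1],"gripper":0},{"angular":[0,0,0],"delta_pos":[0,0,1],"gripper":0},{"angular":[0,0,0],"delta_pos":[0,0,1],"gripper":0},{"angular":[0,0,0],"delta_pos":[0,0,0.35],"gripper":0},{"angular":[0,0,0],"delta_pos":[0,0,0.1],"gripper":0},{"angular":[0,0,0],"delta_pos":[0,0,0],"gripper":0}]'
python3 go.py .692 .0675 .055;python3 - <<'E'
from h import *
for n in("side","top"):
    im=grab_frame(n);u,v=proj(n,[.69,.067,.05]).astype(int);cv2.imwrite(f"pics/y2{n}.png",cv2.resize(im[v-60:v+60,u-80:u+80],None,fx=5,fy=5)[:,:,::-1])
E
```

```text
time: 7.9
tool_pos: [0.6937, 0.068, 0.0627]
tool_rot: [0.001, -0.0, 1.0, -0.0]
contact_force: [-0.6, -0.7, -2.9]
gripper_width: 0.479
t 7.9 pos [0.6937 0.068  0.0627] F [-0.6 -0.7 -2.9] w 0.479
x axis [-1.    -0.001 -0.002] z [ 0.002 -0.    -1.   ] units needed (x,y,z of 3cm): [ 0.056 -0.016  0.258]
```

View pics/y2side.png

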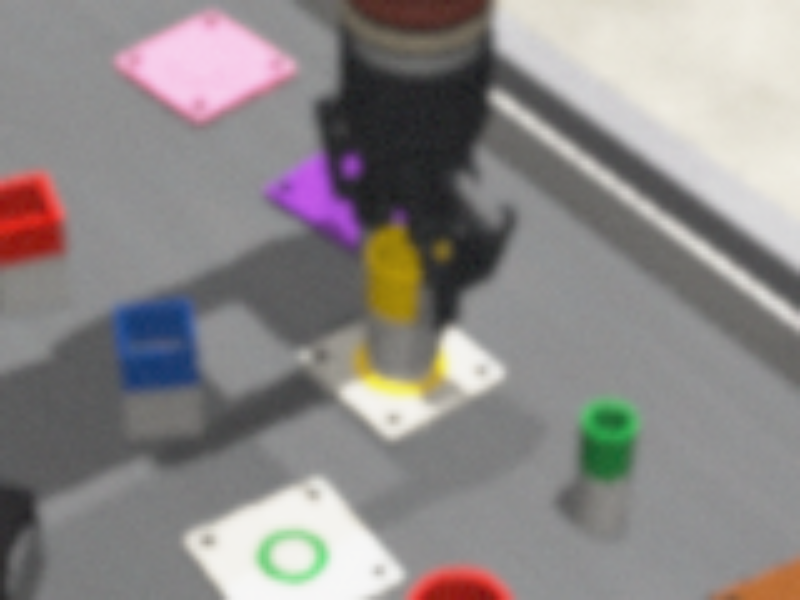

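```bash
python3 -m crank '[{"angular":[0,0,0],"delta_pos":[0,0,0],"gripper":0},{"angular":[0,0,0],"delta_pos":[0,0,0],"gripper":0}]'; python3 go.py .692 .0675 .055
python3 -m crank '[{"angular":[0,0,0],"delta_pos":[0,0,0.07],"gripper":0},{"angular":[0,0,0],"delta_pos":[0,0,0],"gripper":0}]'; python3 go.py .692 .0675 .055
```

```text
time: 8.25
tool_pos: [0.6933, 0.0677, 0.0621]
tool_rot: [0.0, -0.0, 1.0, 0.0]
contact_force: [-0.4, 0.5, -2.2]
gripper_width: 0.48
t 8.25 pos [0.6933 0.0677 0.0621] F [-0.4  0.5 -2.2] w 0.48
x axis [-1.    -0.    -0.001] z [ 0.001  0.    -1.   ] units needed (x,y,z of 3cm): [ 0.043 -0.008  0.236]
time: 8.5
tool_pos: [0.6927, 0.0677, 0.0589]
tool_rot: [-0.0, -0.0, 1.0, -0.0]
contact_force: [0.5, -0.1, -2.9]
gripper_width: 0.478
t 8.5 pos [0.6927 0.0677 0.0589] F [ 0.5 -0.1 -2.9] w 0.478
x axis [-1.    -0.     0.001] z [-0.001 -0.    -1.   ] units needed (x,y,z of 3cm): [ 0.022 -0.008  0.13 ]
```

```bash
python3 -m crank '[{"angular":[0,0,0],"delta_pos":[0,0,0.07],"gripper":0},{"angular":[0,0,0],"delta_pos":[0,0,0],"gripper":0}]'; python3 -m crank '[{"angular":[0,0,0],"delta_pos":[0,0,0.05],"gripper":0},{"angular":[0,0,0],"delta_pos":[0,0,0],"gripper":0}]'; python3 go.py .692 .0675 .055
```

```text
time: 8.75
tool_pos: [0.6927, 0.0678, 0.0568]
tool_rot: [-0.0, -0.0, 1.0, -0.0]
contact_force: [-0.7, -0.2, -2.9]
gripper_width: 0.48
time: 9.0
tool_pos: [0.6928, 0.0678, 0.0555]
tool_rot: [-0.0, -0.0, 1.0, -0.0]
contact_force: [0.7, -0.4, -2.2]
gripper_width: 0.483
t 9.0 pos [0.6928 0.0678 0.0555] F [ 0.7 -0.4 -2.2] w 0.483
x axis [-1. -0.  0.] z [-0. -0. -1.] units needed (x,y,z of 3cm): [ 0.027 -0.009  0.016]
```

```bash
python3 -m crank '[{"angular":[0,0,0],"delta_pos":[0,0,0.04],"gripper":0},{"angular":[0,0,0],"delta_pos":[0,0,0],"gripper":0}]'; python3 -m crank '[{"angular":[0,0,0],"delta_pos":[0,0,0.03],"gripper":0},{"angular":[0,0,0],"delta_pos":[0,0,0],"gripper":0}]'
```

```text
time: 9.25
tool_pos: [0.6931, 0.0678, 0.0551]
tool_rot: [0.0, -0.0, 1.0, -0.0]
contact_force: [-1.7, -0.7, 0.3]
gripper_width: 0.476
time: 9.5
tool_pos: [0.6932, 0.0678, 0.0551]
tool_rot: [0.0, -0.0, 1.0, -0.0]
contact_force: [-3.5, -0.3, 6.0]
gripper_width: 0.481
```

```bash
python3 -m crank '[{"angular":[0,0,0],"delta_pos":[0,0,0],"gripper":0.8},{"angular":[0,0,0],"delta_pos":[0,0,0],"gripper":0.8},{"angular":[0,0,0],"delta_pos":[0,0,0],"gripper":0.8},{"angular":[0,0,0],"delta_pos":[0,0,0],"gripper":0.8},{"angular":[0,0,0],"delta_pos":[0,0,-0.5],"gripper":0.8},{"angular":[0,0,0],"delta_pos":[0,0,-1],"gripper":0.8},{"angular":[0,0,0],"delta_pos":[0,0,-1],"gripper":0.8},{"angular":[0,0,0],"delta_pos":[0,0,-1],"gripper":0.8},{"angular":[0,0,0],"delta_pos":[0,0,0],"gripper":1}]'
python3 go.py .7068 -.0765 .16
```

```text
time: 10.62
tool_pos: [0.6954, 0.0678, 0.1637]
tool_rot: [0.004, -0.0, 1.0, -0.0]
contact_force: [0.3, 0.9, 0.3]
gripper_width: 0.983
t 10.62 pos [0.6954 0.0678 0.1637] F [0.3 0.9 0.3] w 0.983
x axis [-1.    -0.    -0.008] z [ 0.008 -0.    -1.   ] units needed (x,y,z of 3cm): [-0.379 -4.81   0.128]
```

```bash
python3 -m crank '[{"angular":[0,0,0],"delta_pos":[-0.08,-0.96,0],"gripper":1},{"angular":[0,0,0],"delta_pos":[-0.08,-0.96,0],"gripper":1},{"angular":[0,0,0],"delta_pos":[-0.08,-0.96,0],"gripper":1},{"angular":[0,0,0],"delta_pos":[-0.08,-0.96,0],"gripper":1},{"angular":[0,0,0],"delta_pos":[-0.08,-0.96,0],"gripper":1},{"angular":[0,0,0],"delta_pos":[0,0,0],"gripper":1},{"angular":[0,0,0],"delta_pos":[0,0,0],"gripper":1}]'
python3 go.py .7068 -.0765 .045
python3 - <<'E'
from h import *
for n in("side","top"):
    im=grab_frame(n)
    for c in("yellow","green"):
        for ce,st,b in blobs(cmask(im,c)):
            if 100<ce[0]<420 and 100<ce[1]<330: print(n,c,ce.round(1),st,"pipe",fit(n,b,R[c],.046 if c=='yellow' else .038,.078 if c=='yellow' else .07)[0].round(4))
E
```

```text
time: 11.5
tool_pos: [0.7045, -0.0756, 0.1576]
tool_rot: [-0.001, -0.0, 1.0, 0.0]
contact_force: [1.0, 0.2, -0.1]
gripper_width: 1.001
t 11.5 pos [ 0.7045 -0.0756  0.1576] F [ 1.   0.2 -0.1] w 1.001
x axis [-1.    -0.     0.001] z [-0.001  0.001 -1.   ] units needed (x,y,z of 3cm): [-0.083 -0.034  3.753]
side yellow [276.6 174.4] [269 165  16  20 256] pipe [0.6926 0.0701]
side green [316.9 205.7] [313 199   9  14 110] pipe [ 0.7049 -0.075 ]
top yellow [249.6 172.7] [240 159  21  28 300] pipe [0.6831 0.0659]
```

```bash
python3 -m crank '[{"angular":[0,0,0],"delta_pos":[-0.05,-0.03,1],"gripper":1},{"angular":[0,0,0],"delta_pos":[0,0,1],"gripper":1},{"angular":[0,0,0],"delta_pos":[0,0,1],"gripper":1},{"angular":[0,0,0],"delta_pos":[0,0,0.75],"gripper":1},{"angular":[0,0,0],"delta_pos":[0,0,0],"gripper":1},{"angular":[0,0,0],"delta_pos":[0,0,0],"gripper":0},{"angular":[0,0,0],"delta_pos":[0,0,0],"gripper":0},{"angular":[0,0,0],"delta_pos":[0,0,0],"gripper":0},{"angular":[0,0,0],"delta_pos":[0,0,0],"gripper":0},{"angular":[0,0,0],"delta_pos":[0,0,0],"gripper":0},{"angular":[0,0,0],"delta_pos":[0,0,0],"gripper":0}]'
python3 go.py .7068 -.0765 .17
```

```text
time: 12.98
tool_pos: [0.7073, -0.0774, 0.0475]
tool_rot: [0.001, -0.0, 1.0, -0.0]
contact_force: [-0.9, 0.6, 5.9]
gripper_width: 0.31
t 12.97 pos [ 0.7073 -0.0774  0.0475] F [-0.9  0.6  5.9] w 0.31
x axis [-1.    -0.    -0.002] z [ 0.002 -0.001 -1.   ] units needed (x,y,z of 3cm): [ 0.008  0.027 -4.082]
```

```bash
python3 -m crank '[{"angular":[0,0,0],"delta_pos":[0,0,-0.5],"gripper":0},{"angular":[0,0,0],"delta_pos":[0,0,-1],"gripper":0},{"angular":[0,0,0],"delta_pos":[0,0,-1],"gripper":0},{"angular":[0,0,0],"delta_pos":[0,0,-1],"gripper":0},{"angular":[0,0,0],"delta_pos":[0.81,0.37,-0.3],"gripper":0},{"angular":[0,0,0],"delta_pos":[0.81,0.37,0],"gripper":0},{"angular":[0,0,0],"delta_pos":[0.81,0.37,0],"gripper":0},{"angular":[0,0,0],"delta_pos":[0.81,0.37,0],"gripper":0},{"angular":[0,0,0],"delta_pos":[0.81,0.37,0],"gripper":0},{"angular":[0,0,0],"delta_pos":[0.81,0.37,0],"gripper":0},{"angular":[0,0,0],"delta_pos":[0,0,0],"gripper":0},{"angular":[0,0,0],"delta_pos":[0,0,0],"gripper":0}]'
python3 go.py .5605 -.01 .0555
```

```text
time: 14.48
tool_pos: [0.5611, -0.0107, 0.1604]
tool_rot: [0.0, -0.0, 1.0, -0.0]
contact_force: [0.4, 0.0, -1.4]
gripper_width: 0.312
t 14.47 pos [ 0.5611 -0.0107  0.1604] F [ 0.4  0.  -1.4] w 0.312
x axis [-1.    -0.    -0.001] z [ 0.001 -0.    -1.   ] units needed (x,y,z of 3cm): [0.022 0.026 3.498]
```

```bash
python3 -m crank '[{"angular":[0,0,0],"delta_pos":[0.02,0.02,1],"gripper":0},{"angular":[0,0,0],"delta_pos":[0,0,1],"gripper":0},{"angular":[0,0,0],"delta_pos":[0,0,1],"gripper":0},{"angular":[0,0,0],"delta_pos":[0,0,0.38],"gripper":0},{"angular":[0,0,0],"delta_pos":[0,0,0],"gripper":0},{"angular":[0,0,0],"delta_pos":[0,0,0],"gripper":0}]';python3 go.py .5605 -.01 .0555
```

```text
time: 15.22
tool_pos: [0.5614, -0.0102, 0.0602]
tool_rot: [0.001, -0.0, 1.0, -0.0]
contact_force: [0.1, -0.3, -1.6]
gripper_width: 0.306
t 15.22 pos [ 0.5614 -0.0102  0.0602] F [ 0.1 -0.3 -1.6] w 0.306
x axis [-1.    -0.    -0.003] z [ 0.003 -0.    -1.   ] units needed (x,y,z of 3cm): [0.031 0.008 0.158]
```

```bash
python3 -m crank '[{"angular":[0,0,0],"delta_pos":[0.02,0,0.07],"gripper":0},{"angular":[0,0,0],"delta_pos":[0,0,0],"gripper":0}]';python3 -m crank '[{"angular":[0,0,0],"delta_pos":[0,0,0.05],"gripper":0},{"angular":[0,0,0],"delta_pos":[0,0,0],"gripper":0}]'; python3 go.py .5605 -.01 .0555;python3 - <<'E'
from h import *
for n in("side",):
    im=grab_frame(n);u,v=proj(n,[.56,-.01,.05]).astype(int);cv2.imwrite(f"pics/g2{n}.png",cv2.resize(im[v-60:v+60,u-80:u+80],None,fx=5,fy=5)[:,:,::-1])
E
```

```text
time: 15.48
tool_pos: [0.5598, -0.01, 0.0572]
tool_rot: [0.0, -0.0, 1.0, -0.0]
contact_force: [0.2, 0.1, -1.7]
gripper_width: 0.308
time: 15.72
tool_pos: [0.5598, -0.01, 0.0555]
tool_rot: [0.0, -0.0, 1.0, -0.0]
contact_force: [-0.3, -0.1, 0.1]
gripper_width: 0.31
t 15.72 pos [ 0.5598 -0.01    0.0555] F [-0.3 -0.1  0.1] w 0.31
x axis [-1.    -0.    -0.001] z [ 0.001 -0.    -1.   ] units needed (x,y,z of 3cm): [-0.025 -0.001  0.001]
```

View pics/g2side.png

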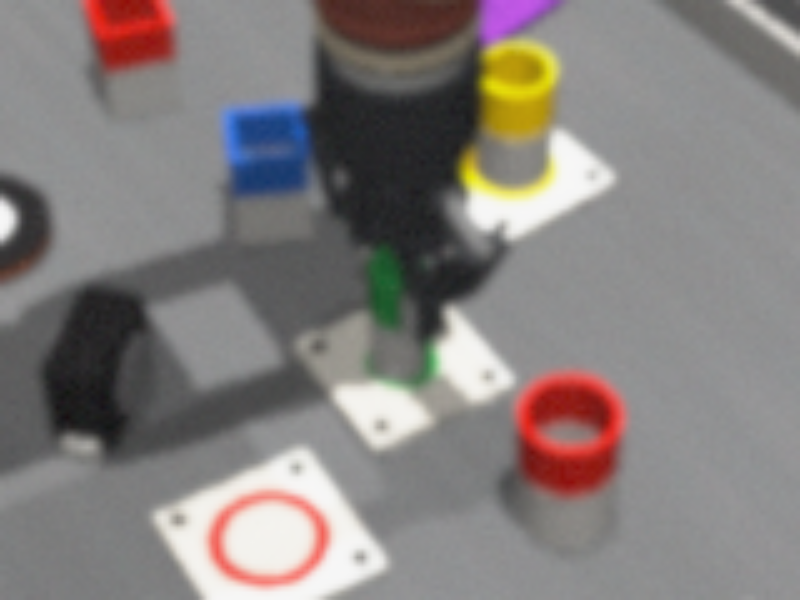

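```bash
python3 -m crank '[{"angular":[0,0,0],"delta_pos":[0,0,0],"gripper":0.7},{"angular":[0,0,0],"delta_pos":[0,0,0],"gripper":0.7},{"angular":[0,0,0],"delta_pos":[0,0,0],"gripper":0.7},{"angular":[0,0,0],"delta_pos":[0,0,0],"gripper":0.7},{"angular":[0,0,0],"delta_pos":[0,0,-0.5],"gripper":0.7},{"angular":[0,0,0],"delta_pos":[0,0,-1],"gripper":0.7},{"angular":[0,0,0],"delta_pos":[0,0,-1],"gripper":0.7},{"angular":[0,0,0],"delta_pos":[0,0,-1],"gripper":0.7},{"angular":[0,0,0],"delta_pos":[0,0,0],"gripper":1},{"angular":[0,0,0],"delta_pos":[0,0,0],"gripper":1}]'
python3 go.py .5687 -.1256 .16
```

```text
time: 17.02
tool_pos: [0.5592, -0.0099, 0.1599]
tool_rot: [-0.0, -0.0, 1.0, 0.0]
contact_force: [-0.5, -0.7, -0.5]
gripper_width: 1.0
t 17.02 pos [ 0.5592 -0.0099  0.1599] F [-0.5 -0.7 -0.5] w 1.0
x axis [-1. -0.  0.] z [-0.  0. -1.] units needed (x,y,z of 3cm): [-3.160e-01 -3.856e+00 -2.000e-03]
```

```bash
python3 -m crank '[{"angular":[0,0,0],"delta_pos":[-0.08,-0.96,0],"gripper":1},{"angular":[0,0,0],"delta_pos":[-0.08,-0.96,0],"gripper":1},{"angular":[0,0,0],"delta_pos":[-0.08,-0.96,0],"gripper":1},{"angular":[0,0,0],"delta_pos":[-0.08,-0.97,0],"gripper":1},{"angular":[0,0,0],"delta_pos":[0,0,0],"gripper":1},{"angular":[0,0,0],"delta_pos":[0,0,0],"gripper":1}]'
python3 go.py .5687 -.1256 .045
```

```text
time: 17.77
tool_pos: [0.5684, -0.1248, 0.1588]
tool_rot: [-0.001, -0.0, 1.0, 0.001]
contact_force: [0.1, -0.9, 0.5]
gripper_width: 1.003
t 17.77 pos [ 0.5684 -0.1248  0.1588] F [ 0.1 -0.9  0.5] w 1.003
x axis [-1.    -0.     0.002] z [-0.002  0.001 -1.   ] units needed (x,y,z of 3cm): [-0.018 -0.032  3.794]
```

```bash
python3 -m crank '[{"angular":[0,0,0],"delta_pos":[0,-0.02,1],"gripper":1},{"angular":[0,0,0],"delta_pos":[0,0,1],"gripper":1},{"angular":[0,0,0],"delta_pos":[0,0,1],"gripper":1},{"angular":[0,0,0],"delta_pos":[0,0,0.8],"gripper":1},{"angular":[0,0,0],"delta_pos":[0,0,0],"gripper":1},{"angular":[0,0,0],"delta_pos":[0,0,0],"gripper":0},{"angular":[0,0,0],"delta_pos":[0,0,0],"gripper":0},{"angular":[0,0,0],"delta_pos":[0,0,0],"gripper":0},{"angular":[0,0,0],"delta_pos":[0,0,0],"gripper":0},{"angular":[0,0,0],"delta_pos":[0,0,0],"gripper":0}]'
python3 go.py .444 -.061 .17
```

```text
time: 19.02
tool_pos: [0.5705, -0.1264, 0.0481]
tool_rot: [0.002, -0.0, 1.0, -0.0]
contact_force: [0.7, 0.5, 6.2]
gripper_width: 0.545
t 19.02 pos [ 0.5705 -0.1264  0.0481] F [0.7 0.5 6.2] w 0.545
x axis [-1.    -0.    -0.003] z [ 0.003 -0.001 -1.   ] units needed (x,y,z of 3cm): [ 4.203  2.179 -4.079]
```

```bash
python3 -m crank '[{"angular":[0,0,0],"delta_pos":[0,0,-0.5],"gripper":0},{"angular":[0,0,0],"delta_pos":[0,0,-1],"gripper":0},{"angular":[0,0,0],"delta_pos":[0,0,-1],"gripper":0},{"angular":[0,0,0],"delta_pos":[0,0,-1],"gripper":0},{"angular":[0,0,0],"delta_pos":[0.83,0.43,-0.3],"gripper":0},{"angular":[0,0,0],"delta_pos":[0.83,0.43,0],"gripper":0},{"angular":[0,0,0],"delta_pos":[0.83,0.43,0],"gripper":0},{"angular":[0,0,0],"delta_pos":[0.83,0.43,0],"gripper":0},{"angular":[0,0,0],"delta_pos":[0.83,0.43,0],"gripper":0},{"angular":[0,0,0],"delta_pos":[0,0,0],"gripper":0},{"angular":[0,0,0],"delta_pos":[0,0,0],"gripper":0}]'
python3 go.py .4455 -.061 .0561
```

```text
time: 20.4
tool_pos: [0.4447, -0.0617, 0.1602]
tool_rot: [0.0, -0.0, 1.0, -0.0]
contact_force: [0.6, 0.0, -3.0]
gripper_width: 0.545
t 20.4 pos [ 0.4447 -0.0617  0.1602] F [ 0.6  0.  -3. ] w 0.545
x axis [-1. -0. -0.] z [ 0. -0. -1.] units needed (x,y,z of 3cm): [-0.025  0.025  3.471]
```

```bash
python3 -m crank '[{"angular":[0,0,0],"delta_pos":[-0.01,0.02,1],"gripper":0},{"angular":[0,0,0],"delta_pos":[0,0,1],"gripper":0},{"angular":[0,0,0],"delta_pos":[0,0,1],"gripper":0},{"angular":[0,0,0],"delta_pos":[0,0,0.36],"gripper":0},{"angular":[0,0,0],"delta_pos":[0,0,0],"gripper":0},{"angular":[0,0,0],"delta_pos":[0,0,0],"gripper":0}]';python3 go.py .4455 -.061 .0561; python3 -m crank '[{"angular":[0,0,0],"delta_pos":[0,0,0.06],"gripper":0},{"angular":[0,0,0],"delta_pos":[0,0,0],"gripper":0}]'
```

```text
time: 21.15
tool_pos: [0.4462, -0.0615, 0.0608]
tool_rot: [0.001, -0.0, 1.0, -0.0]
contact_force: [-0.5, -0.6, -3.4]
gripper_width: 0.547
t 21.15 pos [ 0.4462 -0.0615  0.0608] F [-0.5 -0.6 -3.4] w 0.547
x axis [-1.    -0.    -0.002] z [ 0.002 -0.001 -1.   ] units needed (x,y,z of 3cm): [0.023 0.015 0.156]
time: 21.4
tool_pos: [0.4453, -0.0611, 0.0581]
tool_rot: [0.001, -0.0, 1.0, -0.0]
contact_force: [0.4, 1.6, -3.1]
gripper_width: 0.538
```

```bash
python3 -m crank '[{"angular":[0,0,0],"delta_pos":[0,0,0.06],"gripper":0},{"angular":[0,0,0],"delta_pos":[0,0,0],"gripper":0}]';python3 -m crank '[{"angular":[0,0,0],"delta_pos":[0,0,0.02],"gripper":0},{"angular":[0,0,0],"delta_pos":[0,0,0],"gripper":0}]'
python3 - <<'E'
from h import *
im=grab_frame("side");u,v=proj("side",[.444,-.061,.05]).astype(int);cv2.imwrite(f"pics/r2.png",cv2.resize(im[v-60:v+60,u-80:u+80],None,fx=5,fy=5)[:,:,::-1])
E
```

```text
time: 21.65
tool_pos: [0.4452, -0.0611, 0.0561]
tool_rot: [0.0, -0.0, 1.0, -0.0]
contact_force: [0.5, -0.5, -2.2]
gripper_width: 0.542
time: 21.9
tool_pos: [0.4453, -0.0611, 0.0561]
tool_rot: [0.0, -0.0, 1.0, -0.0]
contact_force: [-3.8, 0.3, 5.4]
gripper_width: 0.539
```

View pics/r2.png

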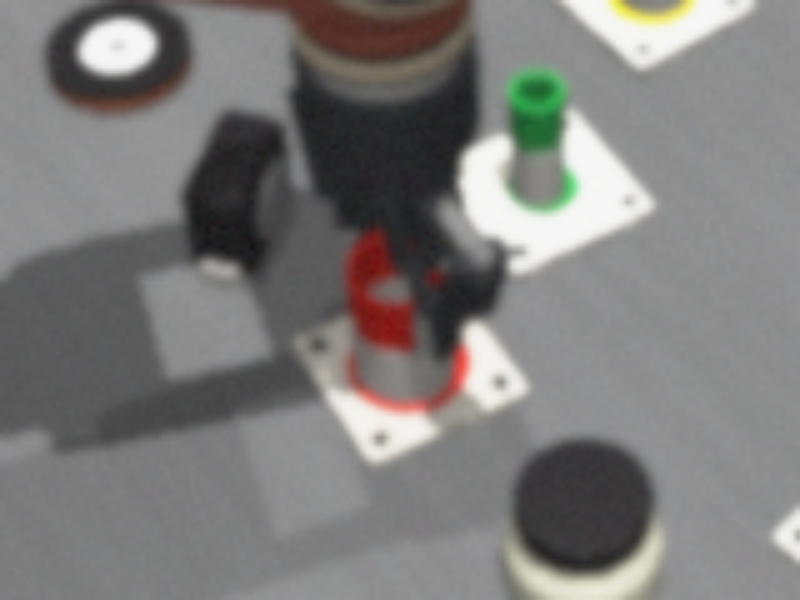

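```bash
python3 -m crank '[{"angular":[0,0,0],"delta_pos":[0,0,0],"gripper":0.85},{"angular":[0,0,0],"delta_pos":[0,0,0],"gripper":0.85},{"angular":[0,0,0],"delta_pos":[0,0,0],"gripper":0.85},{"angular":[0,0,0],"delta_pos":[0,0,0],"gripper":0.85},{"angular":[0,0,0],"delta_pos":[0,0,-0.5],"gripper":0.85},{"angular":[0,0,0],"delta_pos":[0,0,-1],"gripper":0.85},{"angular":[0,0,0],"delta_pos":[0,0,-1],"gripper":0.85},{"angular":[0,0,0],"delta_pos":[0,0,-1],"gripper":0.85},{"angular":[0,0,0],"delta_pos":[0,0.5,0],"gripper":1},{"angular":[0,0,0],"delta_pos":[0,0.5,0],"gripper":1}]'
python3 go.py .575 .3937 .16
```

```text
time: 23.2
tool_pos: [0.4446, -0.03, 0.1599]
tool_rot: [-0.0, -0.0, 1.0, 0.0]
contact_force: [-0.6, -0.6, -0.2]
gripper_width: 1.0
t 23.2 pos [ 0.4446 -0.03    0.1599] F [-0.6 -0.6 -0.2] w 1.0
x axis [-1. -0.  0.] z [-0.  0. -1.] units needed (x,y,z of 3cm): [-4.348 14.124 -0.   ]
```

```bash
python3 -m crank '[{"angular":[0,0,0],"delta_pos":[-0.31,1,0],"gripper":1},{"angular":[0,0,0],"delta_pos":[-0.31,1,0],"gripper":1},{"angular":[0,0,0],"delta_pos":[-0.31,1,0],"gripper":1},{"angular":[0,0,0],"delta_pos":[-0.31,1,0],"gripper":1},{"angular":[0,0,0],"delta_pos":[-0.31,1,0],"gripper":1},{"angular":[0,0,0],"delta_pos":[-0.31,1,0],"gripper":1},{"angular":[0,0,0],"delta_pos":[-0.31,1,0],"gripper":1},{"angular":[0,0,0],"delta_pos":[-0.31,1,0],"gripper":1},{"angular":[0,0,0],"delta_pos":[-0.31,1,0],"gripper":1},{"angular":[0,0,0],"delta_pos":[-0.31,1,0],"gripper":1},{"angular":[0,0,0],"delta_pos":[-0.31,1,0],"gripper":1},{"angular":[0,0,0],"delta_pos":[-0.31,1,0],"gripper":1}]' >/dev/null;  python3 -m crank '[{"angular":[0,0,0],"delta_pos":[-0.31,1,0],"gripper":1},{"angular":[0,0,0],"delta_pos":[-0.31,1,0],"gripper":1},{"angular":[0,0,0],"delta_pos":[0,0.13,0],"gripper":1},{"angular":[0,0,0],"delta_pos":[0,0,0],"gripper":1},{"angular":[0,0,0],"delta_pos":[0,0,0],"gripper":1}]'
python3 go.py .575 .3937 .045
python3 - <<'E'
from h import *
for n in("top","side"):
    im=grab_frame(n)
    for c in R:
        for ce,st,b in blobs(cmask(im,c)):
            if not(90<ce[0]<420 and 100<ce[1]<330): continue
            print(n,c,ce.round(1),st,"pipe",fit(n,b,R[c],.038,.07)[0].round(4),"on plate",fit(n,b,R[c],.046,.078)[0].round(4),"sq",fit(n,b,.024,.034,.06)[0].round(4))
    cv2.imwrite(f"pics/b{n}.png",im[:,:,::-1])
E
```

```text
time: 25.32
tool_pos: [0.5743, 0.3922, 0.1595]
tool_rot: [-0.001, 0.0, 1.0, -0.0]
contact_force: [-0.4, -0.3, -0.1]
gripper_width: 1.002
t 25.32 pos [0.5743 0.3922 0.1595] F [-0.4 -0.3 -0.1] w 1.002
x axis [-1.     0.     0.001] z [-0.001 -0.001 -1.   ] units needed (x,y,z of 3cm): [-0.026  0.055  3.816]
top red [173.4 227.5] [162 217  24  22 243] pipe [0.5672 0.2497] on plate [0.5659 0.2478] sq [0.5684 0.2516]
top red [309.5 272.5] [299 261  25  24 216] pipe [ 0.4424 -0.0578] on plate [ 0.4421 -0.0572] sq [ 0.4427 -0.0584]
top yellow [249.6 172.4] [240 159  21  27 300] pipe [0.6861 0.0665] on plate [0.6838 0.066 ] sq [0.6882 0.0669]
top blue [390.9 217. ] [383 209  17  17 130] pipe [ 0.5553 -0.2552] on plate [ 0.5541 -0.253 ] sq [ 0.5565 -0.2571]
top blue [228.9 222.2] [217 211  24  24 220] pipe [0.5701 0.1215] on plate [0.5687 0.1206] sq [0.5713 0.1222]
top blue [111.3 230.8] [103 223  18  14 103] pipe [0.5732 0.393 ] on plate [0.5719 0.3899] sq [0.5745 0.3958]
top green [285.9 224.5] [279 217  14  16  99] pipe [ 0.5545 -0.0094] on plate [ 0.5533 -0.0092] sq [ 0.5556 -0.0095]
side 
[... 317 characters left out ...]
q [ 0.4263 -0.0952]
side yellow [276.8 174.3] [269 165  17  20 264] pipe [0.6992 0.0768] on plate [0.6932 0.0697] sq [0.7045 0.0831]
side yellow [274.3 192.7] [267 188  18   8  40] pipe [0.6527 0.0268] on plate [0.6473 0.0202] sq [0.6576 0.0327]
side blue [175.4 134.4] [170 128  12  14 134] pipe [0.5738 0.392 ] on plate [0.5691 0.3818] sq [0.578  0.4012]
side blue [226.8 186.2] [219 178  17  18 262] pipe [0.5673 0.1175] on plate [0.5627 0.11  ] sq [0.5715 0.1242]
side blue [325.6 298.8] [317 291  18  15  60] pipe [ 0.5372 -0.2874] on plate [ 0.5329 -0.2908] sq [ 0.5412 -0.2842]
side green [252.9 213.3] [248 207  11  15 130] pipe [ 0.5626 -0.0011] on plate [ 0.558  -0.0074] sq [0.5667 0.0047]
```

View pics/btop.png

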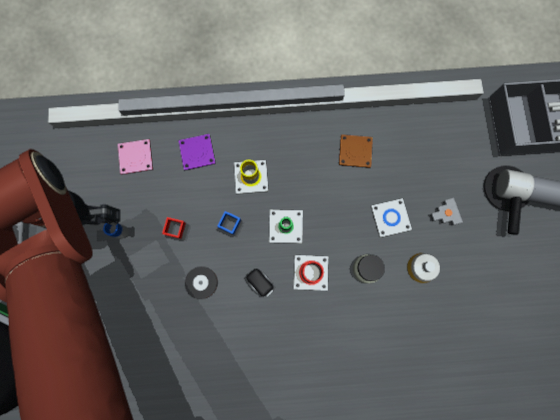

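```bash
python3 -m crank '[{"angular":[0,0,0],"delta_pos":[-0.02,0.04,1],"gripper":1},{"angular":[0,0,0],"delta_pos":[0,0,1],"gripper":1},{"angular":[0,0,0],"delta_pos":[0,0,1],"gripper":1},{"angular":[0,0,0],"delta_pos":[0,0,0.8],"gripper":1},{"angular":[0,0,0],"delta_pos":[0,0,0],"gripper":1},{"angular":[0,0,0],"delta_pos":[0,0,0],"gripper":0},{"angular":[0,0,0],"delta_pos":[0,0,0],"gripper":0},{"angular":[0,0,0],"delta_pos":[0,0,0],"gripper":0},{"angular":[0,0,0],"delta_pos":[0,0,0],"gripper":0},{"angular":[0,0,0],"delta_pos":[0,0,0],"gripper":0},{"angular":[0,0,0],"delta_pos":[0,0,0],"gripper":0}]'
python3 go.py .563 -.268 .17
```

```text
time: 26.8
tool_pos: [0.5764, 0.3945, 0.0478]
tool_rot: [0.001, -0.0, 1.0, 0.0]
contact_force: [-1.0, -1.2, 7.0]
gripper_width: 0.372
t 26.8 pos [0.5764 0.3945 0.0478] F [-1.  -1.2  7. ] w 0.372
x axis [-1.    -0.    -0.002] z [ 0.002  0.001 -1.   ] units needed (x,y,z of 3cm): [  0.446 -22.08   -4.091]
```

```bash
python3 -m crank '[{"angular":[0,0,0],"delta_pos":[0,0,-0.5],"gripper":0},{"angular":[0,0,0],"delta_pos":[0,0,-1],"gripper":0},{"angular":[0,0,0],"delta_pos":[0,0,-1],"gripper":0},{"angular":[0,0,0],"delta_pos":[0,0,-1],"gripper":0},{"angular":[0,0,0],"delta_pos":[0,-0.5,-0.5],"gripper":0},{"angular":[0,0,0],"delta_pos":[0,-0.9,0],"gripper":0},{"angular":[0,0,0],"delta_pos":[0,-1,0],"gripper":0},{"angular":[0,0,0],"delta_pos":[0,-1,0],"gripper":0},{"angular":[0,0,0],"delta_pos":[0,-1,0],"gripper":0},{"angular":[0,0,0],"delta_pos":[0,-1,0],"gripper":0},{"angular":[0,0,0],"delta_pos":[0,-1,0],"gripper":0},{"angular":[0,0,0],"delta_pos":[0,-1,0],"gripper":0}]'
python3 go.py .5638 -.268 .165
python3 -m crank '[{"angular":[0,0,0],"delta_pos":[0.04,-1,0],"gripper":0},{"angular":[0,0,0],"delta_pos":[0.04,-1,0],"gripper":0},{"angular":[0,0,0],"delta_pos":[0.04,-1,0],"gripper":0},{"angular":[0,0,0],"delta_pos":[0.04,-1,0],"gripper":0},{"angular":[0,0,0],"delta_pos":[0.04,-1,0],"gripper":0},{"angular":[0,0,0],"delta_pos":[0.04,-1,0],"gripper":0},{"angular":[0,0,0],"delta_pos":[0.04,-1,0],"gripper":0},{"angular":[0,0,0],"delta_pos":[0.04,-1,0],"gripper":0},{"angular":[0,0,0],"delta_pos":[0.04,-1,0],"gripper":0},{"angular":[0,0,0],"delta_pos":[0.04,-1,0],"gripper":0},{"angular":[0,0,0],"delta_pos":[0,0,0],"gripper":0},{"angular":[0,0,0],"delta_pos":[0,0,0],"gripper":0}]'
python3 go.py .5638 -.268 .165
```

```text
time: 28.3
tool_pos: [0.5745, 0.1702, 0.165]
tool_rot: [-0.001, 0.0, 1.0, -0.0]
contact_force: [-0.4, -0.7, -2.8]
gripper_width: 0.376
t 28.3 pos [0.5745 0.1702 0.165 ] F [-0.4 -0.7 -2.8] w 0.376
x axis [-1.     0.     0.002] z [-0.002 -0.001 -1.   ] units needed (x,y,z of 3cm): [ 3.5500e-01 -1.4608e+01  1.1000e-02]
time: 29.8
tool_pos: [0.5628, -0.1277, 0.1653]
tool_rot: [-0.001, 0.0, 1.0, 0.0]
contact_force: [-1.0, 0.4, -2.6]
gripper_width: 0.371
t 29.8 pos [ 0.5628 -0.1277  0.1653] F [-1.   0.4 -2.6] w 0.371
x axis [-1.     0.     0.001] z [-0.001  0.001 -1.   ] units needed (x,y,z of 3cm): [-0.034 -4.676  0.007]
```

```bash
python3 -m crank '[{"angular":[0,0,0],"delta_pos":[0,-0.93,0],"gripper":0},{"angular":[0,0,0],"delta_pos":[0,-0.93,0],"gripper":0},{"angular":[0,0,0],"delta_pos":[0,-0.93,0],"gripper":0},{"angular":[0,0,0],"delta_pos":[0,-0.93,0],"gripper":0},{"angular":[0,0,0],"delta_pos":[0,-0.93,0],"gripper":0},{"angular":[0,0,0],"delta_pos":[0,0,0],"gripper":0},{"angular":[0,0,0],"delta_pos":[0,0,0],"gripper":0}]'
python3 go.py .5638 -.268 .056
```

```text
time: 30.68
tool_pos: [0.5636, -0.2662, 0.1657]
tool_rot: [-0.0, -0.001, 1.0, 0.001]
contact_force: [0.5, 0.4, -2.1]
gripper_width: 0.371
t 30.68 pos [ 0.5636 -0.2662  0.1657] F [ 0.5  0.4 -2.1] w 0.371
x axis [-1.    -0.001  0.001] z [-0.001  0.001 -1.   ] units needed (x,y,z of 3cm): [-0.008 -0.065  3.657]
```

```bash
python3 -m crank '[{"angular":[0,0,0],"delta_pos":[0,-0.04,1],"gripper":0},{"angular":[0,0,0],"delta_pos":[0,0,1],"gripper":0},{"angular":[0,0,0],"delta_pos":[0,0,1],"gripper":0},{"angular":[0,0,0],"delta_pos":[0,0,0.52],"gripper":0},{"angular":[0,0,0],"delta_pos":[0,0,0],"gripper":0},{"angular":[0,0,0],"delta_pos":[0,0,0],"gripper":0}]';python3 -m crank '[{"angular":[0,0,0],"delta_pos":[0,0,0.06],"gripper":0},{"angular":[0,0,0],"delta_pos":[0,0,0],"gripper":0}]';python3 -m crank '[{"angular":[0,0,0],"delta_pos":[0,0,0.04],"gripper":0},{"angular":[0,0,0],"delta_pos":[0,0,0],"gripper":0}]'
```

```text
time: 31.42
tool_pos: [0.5647, -0.2688, 0.0621]
tool_rot: [0.001, -0.0, 1.0, -0.001]
contact_force: [0.3, -0.1, -2.5]
gripper_width: 0.374
time: 31.68
tool_pos: [0.5641, -0.2688, 0.0595]
tool_rot: [0.001, -0.0, 1.0, -0.0]
contact_force: [-0.3, -0.3, -1.9]
gripper_width: 0.376
time: 31.92
tool_pos: [0.5637, -0.2686, 0.0575]
tool_rot: [-0.0, -0.0, 1.0, 0.0]
contact_force: [0.8, -0.2, -2.1]
gripper_width: 0.376
```

```bash
python3 -m crank '[{"angular":[0,0,0],"delta_pos":[0,0,0.05],"gripper":0},{"angular":[0,0,0],"delta_pos":[0,0,0],"gripper":0}]';python3 -m crank '[{"angular":[0,0,0],"delta_pos":[0,0,0.02],"gripper":0},{"angular":[0,0,0],"delta_pos":[0,0,0],"gripper":0}]'
python3 - <<'E'
from h import *
im=grab_frame("side");u,v=proj("side",[.562,-.268,.05]).astype(int);cv2.imwrite(f"pics/b2.png",cv2.resize(im[v-60:v+60,u-80:u+80],None,fx=5,fy=5)[:,:,::-1])
E
```

```text
time: 32.17
tool_pos: [0.5637, -0.2686, 0.0559]
tool_rot: [-0.0, -0.0, 1.0, 0.0]
contact_force: [0.9, -0.1, -2.8]
gripper_width: 0.379
time: 32.42
tool_pos: [0.5638, -0.2686, 0.0559]
tool_rot: [-0.0, -0.0, 1.0, 0.0]
contact_force: [-2.3, 0.4, 1.8]
gripper_width: 0.375
```

View pics/b2.png

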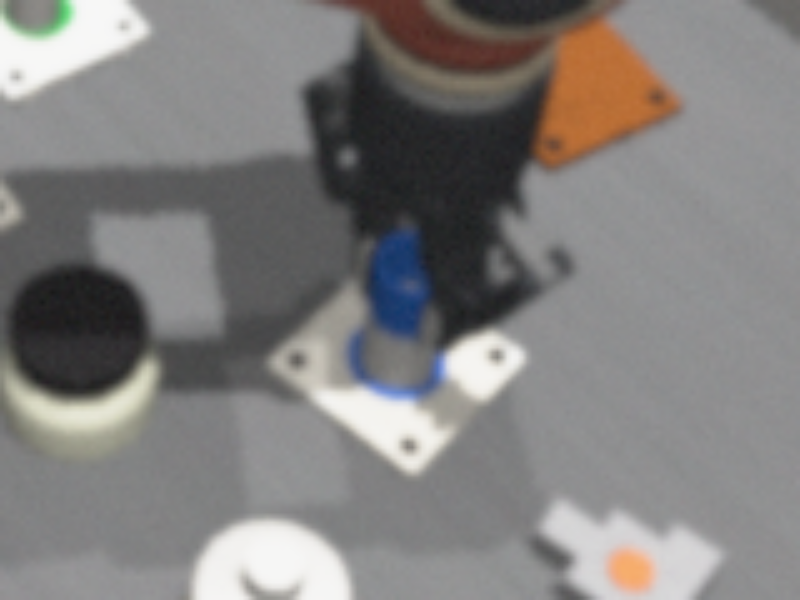

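The blue pipe sits inside its ring and is in contact, so I release it, back off clear of both cameras' view of the plates, and check everything.

```bash
python3 -m crank '[{"angular":[0,0,0],"delta_pos":[0,0,0],"gripper":0.7},{"angular":[0,0,0],"delta_pos":[0,0,0],"gripper":0.7},{"angular":[0,0,0],"delta_pos":[0,0,0],"gripper":0.7},{"angular":[0,0,0],"delta_pos":[0,0,0],"gripper":0.7},{"angular":[0,0,0],"delta_pos":[0,0,-0.5],"gripper":0.7},{"angular":[0,0,0],"delta_pos":[0,0,-1],"gripper":0.7},{"angular":[0,0,0],"delta_pos":[0,0,-1],"gripper":0.7},{"angular":[0,0,0],"delta_pos":[0,0,-1],"gripper":0.7},{"angular":[0,0,0],"delta_pos":[0,0,-1],"gripper":0.7},{"angular":[0,0,0],"delta_pos":[0,0,-1],"gripper":0.7}]'
python3 -m crank '[{"angular":[0,0,0],"delta_pos":[0,-1,0],"gripper":0.7},{"angular":[0,0,0],"delta_pos":[0,-1,0],"gripper":0.7},{"angular":[0,0,0],"delta_pos":[0,-1,0],"gripper":0.7},{"angular":[0,0,0],"delta_pos":[0,-1,0],"gripper":0.7},{"angular":[0,0,0],"delta_pos":[0,-1,0],"gripper":0.7},{"angular":[0,0,0],"delta_pos":[0,-1,0],"gripper":0.7},{"angular":[0,0,0],"delta_pos":[0,0,0],"gripper":0.7}]'
python3 - <<'E'
from h import *
for n in("top","side"):
    im=grab_frame(n)
    cv2.imwrite(f"pics/f{n}.png",cv2.resize(im[130:310,150:430] if n=="top" else im[130:350,140:400],None,fx=2.7,fy=2.7,interpolation=cv2.INTER_CUBIC)[:,:,::-1])
    for c in R:
        for ce,st,b in blobs(cmask(im,c)):
            if not(90<ce[0]<420 and 100<ce[1]<330): continue
            print(n,c,ce.round(1),st,"on plate",fit(n,b,R[c],.046,.078)[0].round(4),"sq",fit(n,b,.024,.034,.06)[0].round(4))
E
```

```text
time: 33.72
tool_pos: [0.5638, -0.2686, 0.2228]
tool_rot: [0.001, -0.0, 1.0, -0.0]
contact_force: [0.8, -0.8, 0.3]
gripper_width: 0.7
time: 34.6
tool_pos: [0.5634, -0.4505, 0.2214]
tool_rot: [0.0, 0.001, 1.0, -0.001]
contact_force: [-0.2, 0.3, -0.6]
gripper_width: 0.701
top red [173.3 227.5] [162 217  24  22 243] on plate [0.5657 0.2478] sq [0.5683 0.2516]
top red [309.5 272.5] [299 261  25  24 216] on plate [ 0.4421 -0.0572] sq [ 0.4427 -0.0584]
top yellow [249.6 172.4] [240 159  21  27 298] on plate [0.6838 0.066 ] sq [0.6882 0.0669]
top blue [394.6 214.6] [383 205  24  21 230] on plate [ 0.5584 -0.2607] sq [ 0.5608 -0.2649]
top blue [228.8 222.2] [217 211  24  23 219] on plate [0.5689 0.1206] sq [0.5714 0.1223]
top green [285.8 224.9] [279 217  14  16 104] on plate [ 0.553  -0.0091] sq [ 0.5553 -0.0094]
side red [277.6 124.2] [   66    16   449   226 34590] on plate [0.8562 0.196 ] sq [0.8705 0.2118]
side red [199.7 161.1] [191 152  18  19 263] on plate [0.5611 0.2374] sq [0.5697 0.2539]
side red [225.6 248.8] [215 237  22  25 408] on plate [ 0.4442 -0.0589] sq [ 0.4507 -0.048 ]
side red [234.6 267.7] [226 260  13  14  32] on plate [ 0.4281 -0.1124] sq [ 0.4342 -0.1025]
side yellow [275.9 178.4] [270 172  14  13 139] on plate [0.6815 0.0587] sq [0.6924 0.0719]
side yellow [274.3 192.9] [268 188  16   8  35] on plate [0.6472 0.0199] sq [0.6575 0.0324]
side blue [226.9 186.2] [219 178  17  18 261] on plate [0.5627 0.11  ] sq [0.5714 0.1242]
side blue [329.  282.8] [322 273  16  21 257] on plate [ 0.5643 -0.2669] sq [ 0.5731 -0.2598]
side green [252.9 213.4] [248 206  11  16 132] on plate [ 0.5583 -0.0072] sq [0.567  0.0048]
```

View pics/ftop.png

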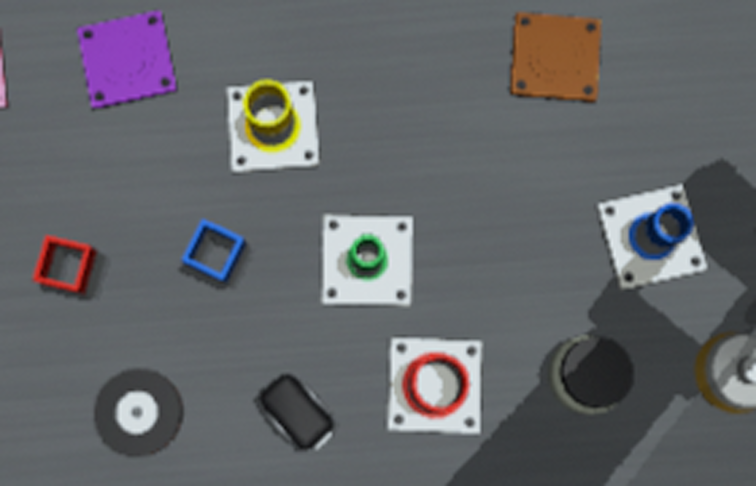

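View pics/fside.png

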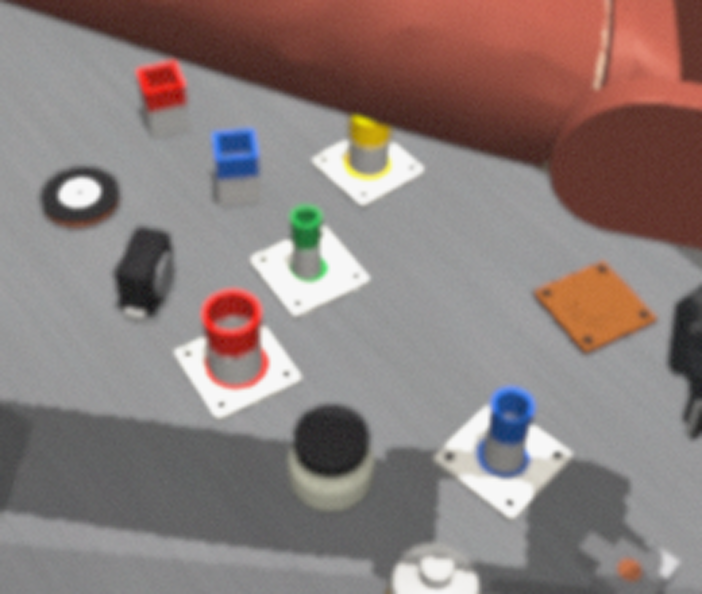

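Run:
```python
from h import *
for c,px,pl in (("green",(368,252),(.5599,-.0098)),("yellow",(267,104),(.6906,.0675)),("red",(436,384),(.444,-.061)),("blue",(672,224),(.5624,-.268))):
    p=(px[0]/2.7+150,px[1]/2.7+130); q=on_z("top",p,.078)[:2]; print(c,q.round(4),"offset mm",((q-pl)*1000).round(1))
```

```text
green [ 0.5545 -0.0107] offset mm [-5.4 -0.9]
yellow [0.6893 0.0664] offset mm [-1.3 -1.1]
red [ 0.4414 -0.0581] offset mm [-2.6  2.9]
blue [ 0.5597 -0.2679] offset mm [-2.7  0.1]
```

Run:
```python
from h import *
print("orig green rim@.07",on_z("top",(309.4,159.6),.07).round(4), "camera",ray("top",(0,0))[0].round(3))
im0=cv2.imread("pics/top0.png")[:,:,::-1]; im=grab_frame("top")
out=[]
for I,(u,v),P in((im0,(309,160),(.7068,-.0765,.07)),(im,(286,225),(.5599,-.0098,.078))):
    t=cv2.resize(np.ascontiguousarray(I[v-15:v+15,u-15:u+15]),None,fx=13,fy=13,interpolation=cv2.INTER_CUBIC)
    p=(np.array(proj("top",P))-(u-15,v-15)+.5)*13
    cv2.drawMarker(t,tuple(int(a) for a in p),(255,0,255),cv2.MARKER_CROSS,14,1)
    a=np.linspace(0,2*np.pi,60);
    for zz,col in((P[2],(255,255,0)),(P[2]-.07,(0,255,255))):
        pts=np.array([(proj("top",(P[0]+.014*np.cos(k),P[1]+.014*np.sin(k),zz))-(u-15,v-15)+.5)*13 for k in a]).astype(np.int32)
        cv2.polylines(t,[pts],True,col,1)
    if I is im:
        pts=np.array([(proj("top",(P[0]+.019*np.cos(k),P[1]+.019*np.sin(k),.008))-(u-15,v-15)+.5)*13 for k in a]).astype(np.int32);cv2.polylines(t,[pts],True,(255,0,0),1)
    out.append(t)
cv2.imwrite("pics/gz.png",np.hstack(out)[:,:,::-1])
```

```text
orig green rim@.07 [ 0.7031 -0.0766  0.07  ] camera [0.406 0.012 1.029]
```

View pics/gz.png

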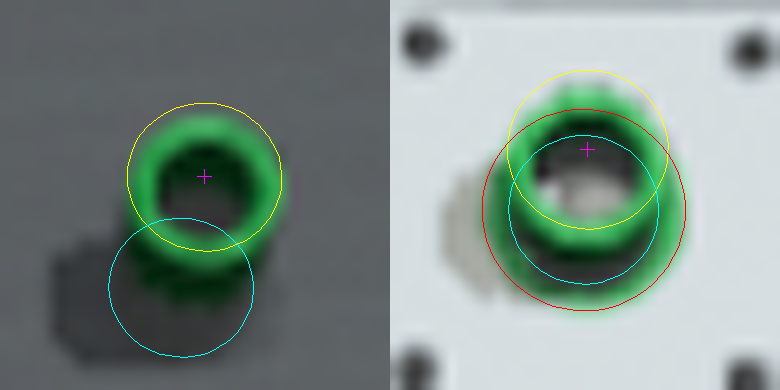

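All four pipes are upright and within about 5 mm of their plate centres, and the square offcuts have not moved. I let the arm settle and hand in.

```bash
python3 -m crank '[{"angular":[0,0,0],"delta_pos":[0,0,0],"gripper":0.7},{"angular":[0,0,0],"delta_pos":[0,0,0],"gripper":0.7},{"angular":[0,0,0],"delta_pos":[0,0,0],"gripper":0.7},{"angular":[0,0,0],"delta_pos":[0,0,0],"gripper":0.7}]'; python3 -c "
from plant import *
print(job_done())"
```

```text
time: 35.25
tool_pos: [0.5638, -0.4484, 0.2204]
tool_rot: [0.0, -0.0, 1.0, 0.0]
contact_force: [-0.7, 0.1, 0.0]
gripper_width: 0.702
the job is handed in; nothing more can be done
None
```

I stood the four round pipes upright, painted end up, on the plates of their own colour, in the order yellow, green, red, blue. The job was handed in at about 35 s with the gripper clear of everything.

In the last pictures all four pipes stand released. The red and blue square offcuts are within about 1 mm of where they started.

| Pipe | Offset from plate centre, top camera | Offset from plate centre, side camera |
|---|---|---|
| Yellow | about 2 mm | about 3.5 mm |
| Red | about 4 mm | about 2 mm |
| Blue | about 3 mm | about 2 mm |
| Green | about 4–5.5 mm, towards the robot | about 3 mm |

- **Disagreement:** the two cameras differ by a few millimetres on several pipes. Green is the furthest off centre, but every reading is inside the 10 mm limit, so I left it as it was.
- **Failed readings:** the automatic colour fit in the top view merged each pipe with its painted ring. The top-camera figures are therefore rim centres I read off the picture by eye.
- **Side view of yellow:** the arm partly hid the yellow pipe in the final side picture, so its side figure comes from earlier, clear pictures taken after it was released.

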